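# Hold a hand gauge centred in the guide of the fixture with the good hub

### The job

One of the two check fixtures holds a bright aluminium hub, the other a red reject. Take the yellow gauge out of its grey stand and lower its rod through the brass guide bush of the fixture with the bright hub, without touching the fixture or the hub, until the middle of the red band on the rod is level with the top of the bush. Finish while holding it there, upright, still and centred in the bush; leave the red hub's fixture and everything else on the bench alone.

Things in the scene. Friction and masses are not known exactly. Their poses are not given: they have to be found in the camera images.
- probe: the gauge, upright: steel rod 10 mm across and 100 mm long below a yellow body 44 (x) by 30 (y) mm, 75 mm tall; screen on its -x face. Origin at the rod's lower tip, z up along the rod; body 100 to 175 mm above the tip. Grip it across the 30 mm. 0.15 to 0.3 kg. At the start the body rests on the stand, 105 to 180 mm above the bench, the rod down the stand's hole
- probe_tip (a point): lower end of the rod, on its axis
- probe_band (a point): middle of the red band (10 mm tall) on the rod, on its axis, 60 mm above the tip
- stand: grey block 70 x 70 mm, 105 mm tall, fixed to the bench, with an upright 16 mm hole through its middle. Origin under its centre; z up. The gauge may be turned (yaw) on it
- fixture_a: black check fixture fixed to the bench: base plate 110 x 140 x 15 mm, posts at its own +y and -y, across them a bridge 50 mm wide (x), 138 mm long (y), its top 110 mm up, with a brass guide bush in its middle. A hub lies on the base plate under the bush, its flange showing before and behind the bridge. Origin under the centre; z up
- fixture_b: second fixture, the same as fixture_a
- guide_a (a point): fixture_a: centre of the top (mouth) of its brass guide bush, 115 mm above the bench. The bush is upright, bore 26 mm, 36 mm outside, 30 mm long (from 85 to 115 mm high), 5 mm proud of the bridge
- guide_b (a point): fixture_b: centre of the top (mouth) of its brass guide bush, 115 mm above the bench. The bush is upright, bore 26 mm, 36 mm outside, 30 mm long (from 85 to 115 mm high), 5 mm proud of the bridge
- hub_bright: bright aluminium hub, round: flange 84 mm across and 15 mm thick, boss 48 mm across, 50 mm tall in all, with a 28 mm bore right through; lies in one of the two fixtures (which one changes) on its base plate, 15 mm up, bore in line with the guide bush. Origin under its centre; z up. Loose
- hub_red: red (reject) hub, round: flange 84 mm across and 15 mm thick, boss 48 mm across, 50 mm tall in all, with a 28 mm bore right through; lies in one of the two fixtures (which one changes) on its base plate, 15 mm up, bore in line with the guide bush. Origin under its centre; z up. Loose
- bottle_1: bystander: clear water bottle with blue label and white cap, 64 mm wide, 200 mm tall, origin under its centre. Loose; leave it alone
- bottle_2: bystander: second water bottle like the first. Loose; leave it alone
- dropper: bystander: small red dropper bottle with white nozzle, 28 mm wide, 95 mm tall, origin under its centre. Loose; leave it alone
- screwdriver: bystander: screwdriver lying on the bench to one side, its length along its own x. Loose; leave it alone
- wrench: bystander: wrench lying on the bench to one side, its length along its own x. Loose; leave it alone
- latch: bystander: small aluminium latch with a black lever, about 75 x 24 x 50 mm, origin under its centre. Loose; leave it alone

How it is judged:
By the outcome, as a careful person would: the job done as asked, in the order asked, and still so for the second after the job is handed in, while the arm keeps its last pose, push and grip.
It also fails if it takes over 51 s, if anything falls off the work surface, if the arm or the gripper's body presses on something with over 40 N, if the wrist force passes 120 N, or if a joint passes its speed limit or range.

### The arm

A 7-joint arm with a two-finger parallel gripper is mounted at the origin on the work surface. World frame = base frame: x ahead of the robot, y to its left, z up, the work surface at z = 0. Lengths are in mm, angles in rad, forces in N, time in s.
With the tool pointing down it reaches from about 400 to 875 mm from the base axis. Payload 4.4 kg.
Tool frame: the origin (TCP) lies midway between the tips of the shut fingers; the grasp point (between the pads) lies 19 mm behind it (ctrl.grip_point_offset is the distance from the TCP to the grasp point, in mm); z points along the fingers, y is the line along which they close (so a half turn about z gives the same grasp; the last joint's range is limited). The gripper opens to 85 mm and grips with 20 to 120 N. Pads are 22 mm wide; open, the fingers measure 114 mm over their backs; the gripper's body (76 mm by 85 mm) begins 54 mm behind the grasp point. The pads swing forward as they close: fully open they stand 13 mm farther back than shut.
Start: joints at [-1.345, 0.628, 0.038, 1.517, -0.027, 0.996, -0.02], TCP at [186.965, 622.545, 231.313] pointing down, gripper open.
Joint ranges: [-3.06, 3.06], [-0.37, 2.12], [-1.25, 1.32], [0.18, 2.47], [-1.1, 4.24], [0.23, 1.98], [-2.94, 2.94]. Speed limits (rad/s): [2.57, 2.57, 3.14, 3.14, 3.14, 3.14, 3.14].

### API

Orientations are given as [roll, pitch, yaw] about the fixed x, y, z axes, in that order (R = Rz(yaw) Ry(pitch) Rx(roll)).
In Python, from cell import ctrl gives the robot as it stands.
- The arm moves only by the tool tcp_steps, called after "Request:" as a command line: name --argument value ..., lists and objects as JSON in quotes. Schema: {"type":"object","properties":{"plan":{"type":"array","items":{"type":"array","items":{"type":"array","items":{"type":"number"},"minItems":7,"maxItems":7},"minItems":1,"maxItems":12},"minItems":1,"maxItems":1},"only":{"type":"string"},"quiet":{"type":"boolean"},"lines":{"type":"string"}},"required":["plan"],"additionalProperties":false}. plan is a list that holds a single list of rows (three levels of brackets), with 1 to 12 rows, each of 7 numbers: dx, dy, dz in shares of the most that a row can go, 1 being 50 mm, then a rotation vector rx, ry, rz in fractions of the full range, 1 being 90 degrees, then the finger opening in mm; each row shifts and turns the commanded pose from where the row before left it, along the tool's axes as they then stand; what a row does not reach is not made up. A row lasts 1/10 s, in which the tool goes at most 50 mm and 0.15 rad, less where a joint would pass 70% of its speed; a pose out of reach is approached as far as the arm can. The fingers move at their own pace and stop on an object; the grip force is fixed at half the most. Time passes only in rows, so rows that do not move let the fingers close. The tool returns the time, the measured TCP pose, the force, the opening and the grip force at its end. only (a regular expression) keeps the lines of the reply that match it, lines (a string "A,B") keeps lines A to B, and quiet returns only ok. Input that does not fit is refused with a message, and nothing moves.
- ctrl.read_state(): the state, without advancing time (a new reading comes with each control period).
- ctrl.get_image(name): name is "scene" or "side" or "wrist"; returns the picture (480x640x3 uint8, blue, green, red); there is no depth.
- ctrl.calibration(name): a dict with "fx", "fy", "cx", "cy" (pixels), "rvec" (rotation vector, rad) and "tvec" (3), from world to camera coordinates, as OpenCV has them; the wrist camera has in their place "hand_eye" (4x4, takes a point from camera to tool coordinates, whose origin is the TCP and whose axes are the flange's). Camera axes: x right, y down, z forward; pixel columns grow to the right and rows downward; lengths in mm; the calibration is good to about 2 mm. A picture is of the moment at which its call begins: read the wrist's pose just before it. calibration takes no time and is no camera call.
- ctrl.finish_job(): hands the job in; it is judged then, once.
The state is a dict: "clock": time; "qpos": joint angles; "qd": joint speeds; "tau": joint torques, N m; "eef_pos": TCP position; "tool_rot": TCP orientation; "force": force on the tool from outside, world axes, zero at the start; "torque": the same for the moment, N m; "width": finger opening in mm; "gripper_force": force on a finger pad.
Only numpy, scipy, OpenCV 4.12 (cv2) and the standard library are available. Lean on these libraries where they do the work, as an engineer would, in place of code of your own. Each camera call takes 0.05 s, during which the arm holds its last target. There are 200 camera calls.

## Working session

There is one attempt and no reset: what is moved stays moved. The work goes in short steps, Python scripts to look and compute and a tool call to move; the robot and the scene stay as the last step left them, time stands still between calls to the robot, and variables do not carry over. Pictures are saved under pics/ and viewed, at most 10 in all, crops included, and the job is handed in when it is done.

```bash
ls; mkdir -p pics
```

Run:
```python
from cell import ctrl
import cv2,numpy as np
s=ctrl.read_state();print(s)
for n in("scene","side"):
    c=ctrl.calibration(n);R=cv2.Rodrigues(np.array(c["rvec"],float))[0];print(n,c,"pos",-R.T@np.array(c["tvec"]))
    cv2.imwrite(f"pics/{n}0.png",ctrl.get_image(n))
print(ctrl.calibration("wrist"),ctrl.grip_point_offset)
```

```text
cell.py
pics
{'clock': 0.0, 'qpos': array([-1.34477964,  0.62934146,  0.03844665,  1.51839006, -0.02697027,
        0.99629813, -0.02001464]), 'qd': array([-0.00069188, -0.00162661, -0.0002864 ,  0.00021822,  0.00044984,
        0.00046166,  0.00170629]), 'tau': array([ 1.01855103e-04, -5.63404763e+01,  1.22643247e+00, -1.93430686e+01,
        1.11112290e-02,  1.05211115e-02,  4.31373294e-06]), 'eef_pos': array([186.80078959, 621.91473807, 230.38515974]), 'tool_rot': array([-3.13967452e+00,  5.33153565e-05,  2.84977327e+00]), 'force': array([0.05506993, 0.02524236, 0.65979341]), 'torque': array([-0.00909566,  0.02718085, -0.01937789]), 'gripper_force': 0.0, 'width': 85.52601665282081}
scene {'fx': 436.06992770781414, 'fy': 436.06992770781414, 'cx': 326.16966685382494, 'cy': 238.00761723435005, 'rvec': array([ 1.2946726 ,  2.43344169, -0.7615594 ]), 'tvec': array([ 362.81712647, -363.91720612, 1532.75717288])} pos [1175.75165042  354.10255164 1051.49226846]
side {'fx': 615.6478998728858, 'fy': 615.6478998728858, 'cx': 325.2714857524682, 'cy': 243.06433396862457, 'rvec': array([ 2.2724336 , -0.39241352,  0.15191297]), 'tvec': array([-612.20261057,  218.03866293, 1481.63298677])} pos [  282.50119314 -1112.22200335  1140.49309228]
{'fx': 334.33244157976515, 'fy': 334.33244157976515, 'cx': 321.59549558016823, 'cy': 240.8229487967897, 'hand_eye': array([[ 7.60252524e-04, -9.60013774e-01, -2.79951737e-01,
         7.09144134e+01],
       [ 9.99998339e-01,  2.66083116e-04,  1.80319583e-03,
         1.08942802e+00],
       [-1.65660241e-03, -2.79952642e-01,  9.60012382e-01,
        -1.43309457e+02],
       [ 0.00000000e+00,  0.00000000e+00,  0.00000000e+00,
         1.00000000e+00]])} 18.700000000000003
```

View pics/scene0.png

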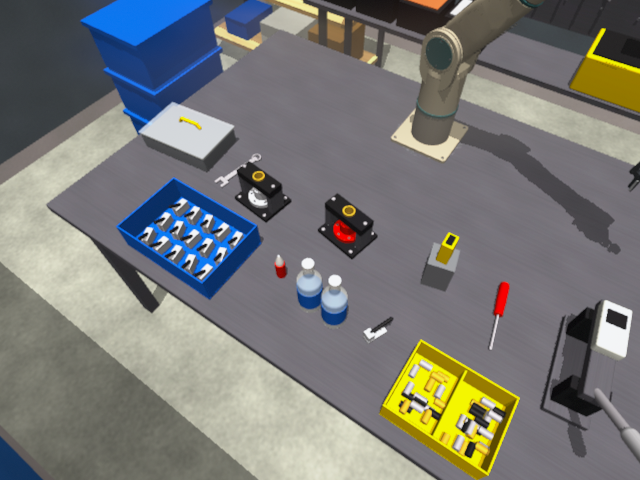

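View pics/side0.png

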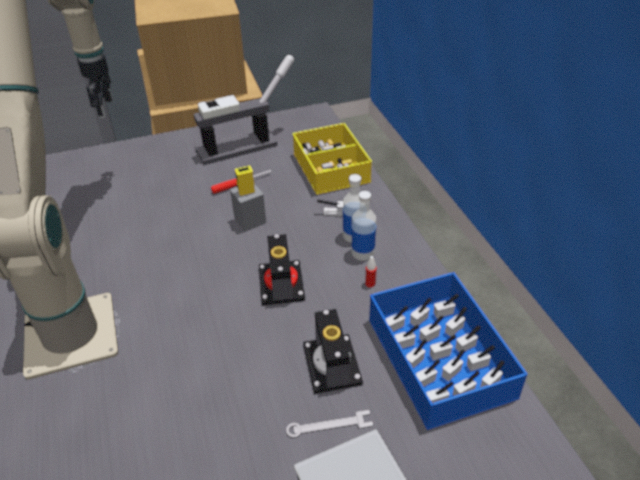

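The scene view shows the bright hub's fixture with its bush at (259,176) and the red one at (349,211), with the gauge top at about (451,240). In the side view these are at (331,332), (279,252) and (244,170). Next I triangulate them.

Create h.py:
```python
from cell import ctrl
import cv2,numpy as np
from scipy.spatial.transform import Rotation as Ro
def cam(n,s=None):
    c=ctrl.calibration(n);K=np.array([[c["fx"],0,c["cx"]],[0,c["fy"],c["cy"]],[0,0,1.]])
    if n!="wrist":
        R=cv2.Rodrigues(np.array(c["rvec"],float))[0];t=np.array(c["tvec"],float)
    else:
        T=np.eye(4);T[:3,:3]=Ro.from_euler("xyz",s["tool_rot"]).as_matrix();T[:3,3]=s["eef_pos"]
        M=np.linalg.inv(T@c["hand_eye"]);R,t=M[:3,:3],M[:3,3]
    return K,R,t
def plane(C,uv,z):
    K,R,t=C;o=-R.T@t;d=R.T@np.linalg.inv(K)@[*uv,1];return o+d*(z-o[2])/d[2]
def tri(C1,p1,C2,p2):
    P=[C[0]@np.c_[C[1],C[2]] for C in(C1,C2)]
    X=cv2.triangulatePoints(P[0],P[1],np.array(p1,float).reshape(2,1),np.array(p2,float).reshape(2,1))[:,0];return X[:3]/X[3]
def proj(C,X): 
    p=C[0]@(C[1]@np.array(X,float)+C[2]);return p[:2]/p[2]
def blobs(im,lo,hi,amin=20):
    m=cv2.inRange(cv2.cvtColor(im,cv2.COLOR_BGR2HSV),lo,hi)
    n,l,st,ce=cv2.connectedComponentsWithStats(m);return m,l,[(i,st[i],ce[i]) for i in range(1,n) if st[i][4]>=amin]
```

Run:
```python
from h import *
for n,boxes in(("scene",[(240,160,280,190),(330,195,370,225),(430,225,470,270)]),("side",[(318,318,345,345),(265,242,292,262),(230,160,260,200)])):
    im=cv2.imread(f"pics/{n}0.png");m,l,b=blobs(im,(15,90,40),(35,255,255))
    print(n,[(s[:4].tolist(),int(s[4]),c.round(1).tolist()) for i,s,c in b if any(x0<c[0]<x1 and y0<c[1]<y1 for x0,y0,x1,y1 in boxes)])
C1,C2=cam("scene"),cam("side")
for a,b,z in(((259,176),(331.5,332),115),((349,211),(279,252),115),((452,236),(244,169),180)):
    print(tri(C1,a,C2,b).round(1),plane(C1,a,z).round(1),plane(C2,b,z).round(1))
a=cv2.resize(cv2.imread("pics/scene0.png")[220:290,410:490],None,fx=5,fy=5,interpolation=3)
b=cv2.resize(cv2.imread("pics/side0.png")[155:225,205:285],None,fx=5,fy=5,interpolation=3)
a2=cv2.resize(cv2.imread("pics/scene0.png")[155:215,220:300],None,fx=5,fy=4,interpolation=3)
b2=cv2.resize(cv2.imread("pics/side0.png")[310:370,290:370],None,fx=5,fy=4,interpolation=3)
cv2.imwrite("pics/z0.png",np.vstack([np.hstack([a,b]),np.hstack([a2,b2])]))
```

```text
scene [([252, 170, 13, 12], 128, [258.0, 175.8]), ([342, 205, 14, 13], 147, [348.5, 210.7]), ([436, 232, 24, 33], 372, [446.7, 248.4])]
side [([235, 166, 20, 30], 455, [244.7, 180.0]), ([270, 245, 17, 14], 190, [278.2, 251.6]), ([322, 324, 19, 17], 257, [331.2, 332.4])]
[ 561.1 -296.3  110.1] [ 563.7 -292.7  115. ] [ 560.1 -300.5  115. ]
[524.6 -10.1 109.2] [527.1  -7.3 115. ] [523.8 -16.9 115. ]
[507.8 265.5 183.6] [497.2 267.7 180. ] [510.7 266.4 180. ]
```

View pics/z0.png

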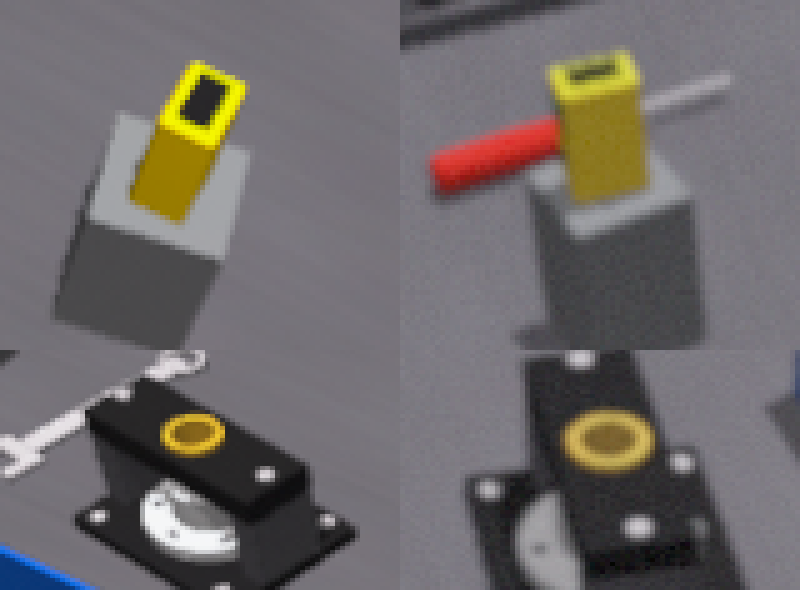

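The crop gives sharp corners for the gauge's top face: in the scene crop (193,62), (244,83), (215,145) and (160,122), at 5x. Both views also show the bright hub under the far fixture.

Add to h.py:
```python
def totool(s,X):
    return Ro.from_euler("xyz",s["tool_rot"]).as_matrix().T@(np.array(X)-s["eef_pos"])
```

Run:
```python
from h import *
C1,C2=cam("scene"),cam("side")
A=[(193,62),(244,83),(215,145),(160,122)];B=[(150,68),(227,52),(240,83),(160,100)]
PA=[plane(C1,(u/5+410-.4,v/5+220-.4),180) for u,v in A];PB=[plane(C2,(u/5+205-.4,v/5+155-.4),180) for u,v in B]
for P in(PA,PB):
    P=np.array(P);print(P.mean(0).round(1));
    for i in range(4):
        e=P[(i+1)%4]-P[i];print("  edge",np.linalg.norm(e).round(1),np.degrees(np.arctan2(e[1],e[0])).round(1))
a=np.mean(A,0)/5+[409.6,219.6];b=np.mean(B,0)/5+[204.6,154.6]
print("top",tri(C1,a,C2,b),"stand top c-check")
for n,a,b in(("bot1",(308,265),(364,197)),("bot2",(335,281),(354,180))):print(n,tri(C1,a,C2,b))
# fixture screws direction on bridge (scene)
q=[plane(C1,(u/5+220,v/4+155),110) for u,v in((122,44),(265,124))];e=q[1]-q[0];print("bridge",q,np.degrees(np.arctan2(e[1],e[0])))
s=ctrl.read_state();print(Ro.from_euler("xyz",s["tool_rot"]).as_matrix().round(3))
```

```text
[510.9 269.3 180. ]
  edge 26.1 95.1
  edge 41.5 4.9
  edge 27.7 -84.6
  edge 41.6 -177.3
[508.5 263.6 180. ]
  edge 43.0 0.1
  edge 31.0 -90.9
  edge 44.2 -179.7
  edge 31.2 87.0
top [509.10981394 268.82504612 176.51245543] stand top c-check
bot1 [764.8180427   27.44027771 188.50479594]
bot2 [766.4289136  102.40785301 189.92600258]
bridge [array([ 553.39692573, -357.36460446,  110.        ]), array([ 568.23353535, -238.41766463,  110.        ])] 82.89004630137083
[[-0.958  0.288 -0.   ]
 [ 0.288  0.958 -0.002]
 [-0.    -0.002 -1.   ]]
```

The manual's scale: shifts go in shares of 50 mm and turns go in shares of 90 degrees. Converting my numbers, -35 mm is -0.7, -32 mm is -0.64, -0.145 rad / 1.5708 = -0.0923.

Request:
tcp_steps --plan '[[[0,0,-0.6,0,0,-0.0923,85],[0,0,-0.6,0,0,-0.0923,85],[-0.64,-0.7,0,0,0,0,85],[-0.64,-0.7,0,0,0,0,85],[-0.64,-0.7,0,0,0,0,85],[-0.64,-0.7,0,0,0,0,85],[-0.64,-0.7,0,0,0,0,85],[-0.64,-0.7,0,0,0,0,85],[-0.64,-0.7,0,0,0,0,85],[-0.64,-0.7,0,0,0,0,85],[-0.64,-0.7,0,0,0,0,85],[-0.64,-0.7,0,0,0,0,85]]]'

```text
clock: 1.3
eef_pos: [507.1, 270.3, 291.0]
tool_rot: [-3.141, -0.001, 3.14]
force: [0.3, 0.7, 0.2]
width: 85.1
gripper_force: 0.0
```

Request:
tcp_steps --plan '[[[0,0,0,0,0,0,85],[0,0,0,0,0,0,85],[0,0,0,0,0,0,85]]]'

```text
clock: 1.6
eef_pos: [505.3, 273.1, 291.0]
tool_rot: [3.141, -0.001, 3.141]
force: [-0.9, 0.3, -0.7]
width: 84.8
gripper_force: 0.0
```

Run:
```python
from h import *
s=ctrl.read_state();im=ctrl.get_image("wrist");np.save("w1.npy",np.r_[s["eef_pos"],s["tool_rot"]]);cv2.imwrite("pics/w1.png",im)
print(s["eef_pos"],s["tool_rot"],proj(cam("wrist",s),[509,267,180]))
```

```text
[505.28906911 273.08075279 290.97515676] [ 3.14102575e+00 -1.32401525e-03  3.14136235e+00] [312.02710698 241.04730084]
```

View pics/w1.png

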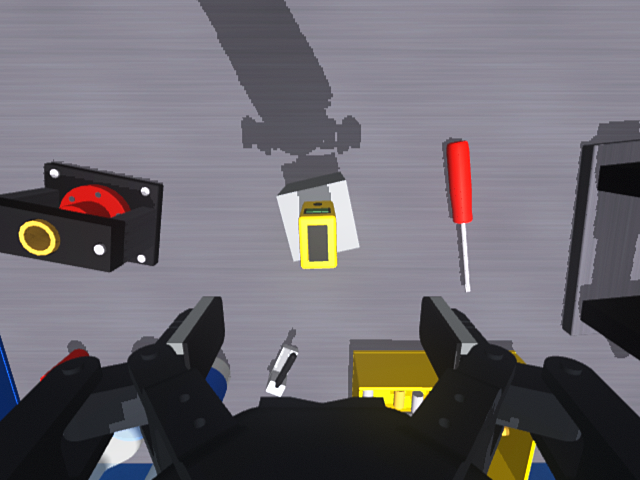

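The wrist view shows the gauge top at about (318,243), nearly square to the tool. I shift 60 mm for a second wrist view.

In the tool's units: 30 mm is 0.6, -20 mm is -0.4.

Request:
tcp_steps --plan '[[[0.6,-0.4,0,0,0,0,85],[0.6,-0.4,0,0,0,0,85],[0,0,0,0,0,0,85],[0,0,0,0,0,0,85],[0,0,0,0,0,0,85]]]'

```text
clock: 2.15
eef_pos: [446.8, 233.6, 291.7]
tool_rot: [3.14, 0.001, -3.142]
force: [0.2, -0.2, 0.3]
width: 85.1
gripper_force: 0.0
```

Create top.py:
```python
from h import *
s=ctrl.read_state();im2=ctrl.get_image("wrist");cv2.imwrite("pics/w2.png",im2)
w=np.load("w1.npy");s1=dict(eef_pos=w[:3],tool_rot=w[3:]);im1=cv2.imread("pics/w1.png")
r=[]
for im,st in((im1,s1),(im2,s)):
    m,l,b=blobs(im,(20,120,200),(35,255,255),100)
    C=cam("wrist",st);g=proj(C,[509,267,180])
    i,q,c=min(b,key=lambda t:np.linalg.norm(t[2]-g))
    cn=max(cv2.findContours((l==i).astype(np.uint8),0,cv2.CHAIN_APPROX_NONE)[0],key=cv2.contourArea)
    box=cv2.boxPoints(cv2.minAreaRect(cn));print(q,box.round(1).tolist())
    P=np.array([plane(C,p,180) for p in box]);print(P.mean(0).round(1),[(np.linalg.norm(e).round(1),np.degrees(np.arctan2(e[1],e[0])).round(1)) for e in np.diff(P,axis=0)])
    r.append((C,box.mean(0)))
print("tri",tri(*r[0],*r[1]));print(totool(s,[508,267,150]))
```

```bash
python3 top.py
```

```text
[ 299  215   38   54 1195] [[298.20001220703125, 216.10000610351562], [335.29998779296875, 214.6999969482422], [337.29998779296875, 267.1000061035156], [300.20001220703125, 268.5]]
[510.  271.5 180. ] [(np.float64(28.8), np.float64(92.2)), (np.float64(43.3), np.float64(2.8)), (np.float64(30.1), np.float64(-87.7))]
[ 347  284   35   47 1011] [[347.0, 284.0], [381.0, 284.0], [381.0, 330.0], [347.0, 330.0]]
[509.5 271.  180. ] [(np.float64(28.1), np.float64(90.0)), (np.float64(43.0), np.float64(2.9)), (np.float64(29.3), np.float64(-90.1))]
tri [510.20536561 271.41857355 177.63322212]
[-61.03076659  33.22522331 141.78956794]
```

In the tool's units: 35 mm is 0.7, -31.6 mm is -0.632, -0.045 rad / 1.5708 = -0.0286.

Request:
tcp_steps --plan '[[[-0.632,0.378,0,0,0,-0.0286,85],[-0.632,0.378,0,0,0,0,85],[0,0,0.7,0,0,0,85],[0,0,0.6,0,0,0,85],[0,0,0,0,0,0,85],[0,0,0,0,0,0,85],[0,0,0,0,0,0,85]]]'

```text
clock: 2.9
eef_pos: [509.9, 272.0, 227.9]
tool_rot: [3.14, 0.003, -3.098]
force: [0.4, 0.0, 1.1]
width: 85.1
gripper_force: 0.0
```

Run:
```python
from h import *
s=ctrl.read_state();print(s["eef_pos"],s["tool_rot"],totool(s,[510,271.4,133]))
```

```text
[509.85499884 271.9799661  227.91980704] [ 3.14006529e+00  2.76262835e-03 -3.09823046e+00] [ 0.14250414 -0.73068293 94.91877027]
```

In the tool's units: 30 mm is 0.6, 20 mm is 0.4.

Request:
tcp_steps --plan '[[[0,0,0.6,0,0,0,85],[0,0,0.6,0,0,0,85],[0,0,0.4,0,0,0,85],[0,0,0.3,0,0,0,85],[0,0,0,0,0,0,85],[0,0,0,0,0,0,85],[0,0,0,0,0,0,60],[0,0,0,0,0,0,45]]]'

```text
clock: 3.7
eef_pos: [509.5, 271.7, 132.7]
tool_rot: [3.14, 0.002, -3.098]
force: [-0.2, 0.3, -0.0]
width: 58.6
gripper_force: 0.0
```

Request:
tcp_steps --plan '[[[0,0,0,0,0,0,38],[0,0,0,0,0,0,34],[0,0,0,0,0,0,30],[0,0,0,0,0,0,25],[0,0,0,0,0,0,20],[0,0,0,0,0,0,10],[0,0,0,0,0,0,0],[0,0,0,0,0,0,0],[0,0,0,0,0,0,0]]]'

```text
clock: 4.6
eef_pos: [508.8, 271.0, 131.6]
tool_rot: [-3.141, 0.0, -3.099]
force: [-0.8, -2.5, 6.0]
width: 29.6
gripper_force: 59.8
```

In the tool's units: -25 mm is -0.5, -20 mm is -0.4.

Request:
tcp_steps --plan '[[[0,0,-0.1,0,0,0,0],[0,0,-0.2,0,0,0,0],[0,0,-0.4,0,0,0,0],[0,0,-0.5,0,0,0,0],[0,0,-0.5,0,0,0,0],[0,0,-0.5,0,0,0,0],[0,0,-0.4,0,0,0,0],[0,0,-0.2,0,0,0,0],[0,0,-0.2,0,0,0,0],[0,0,0,0,0,0,0],[0,0,0,0,0,0,0],[0,0,0,0,0,0,0]]]'

```text
clock: 5.8
eef_pos: [508.1, 270.9, 280.2]
tool_rot: [-3.141, -0.002, -3.098]
force: [-0.3, -0.8, -2.9]
width: 29.3
gripper_force: 59.3
```

Run:
```python
from h import *
s=ctrl.read_state();print(s["eef_pos"],s["tool_rot"],totool(s,[515,150,280]),totool(s,[502,-298,280]))
a=ctrl.get_image("side");b=ctrl.get_image("scene");cv2.imwrite("pics/s1.png",a);cv2.imwrite("pics/sc1.png",b)
z=[]
for n,im in(("scene",b),("side",a)):
    for X in([509,271,150],):
        p=proj(cam(n),X).astype(int);z.append(cv2.resize(im[p[1]-60:p[1]+60,p[0]-40:p[0]+40],None,fx=5,fy=5,interpolation=3))
cv2.imwrite("pics/z1.png",np.hstack(z))
```

```text
[508.0786817  270.85424155 280.21007817] [-3.14065877e+00 -1.94157837e-03 -3.09846866e+00] [  -1.70518577 -121.04002044    0.31980486] [  30.59622952 -568.06282522    0.79998673]
```

View pics/z1.png

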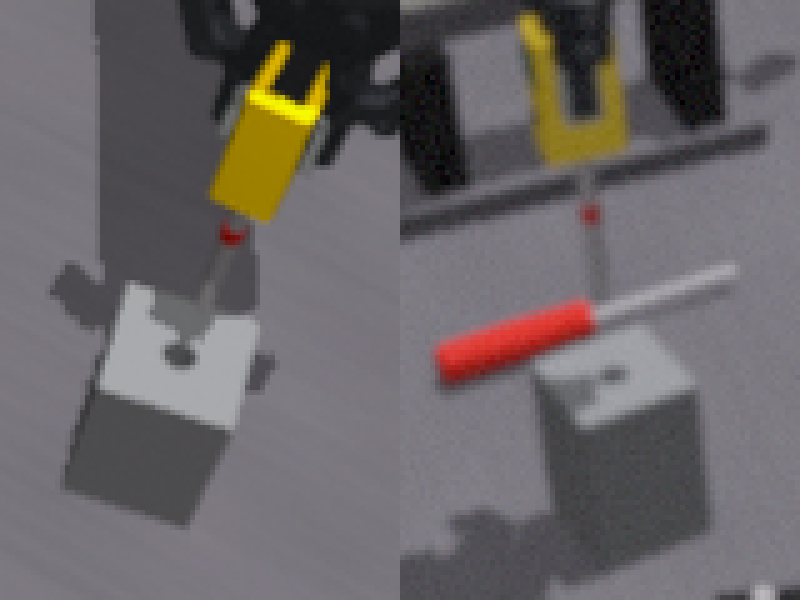

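The gauge is held straight and the rod is clear of the stand: band at crop (232,233) in scene and (592,215) in side. I carry it toward the bright fixture, stop short and measure again.

In the tool's units: -48 mm is -0.96, -40 mm is -0.8.

Request:
tcp_steps --plan '[[[-0.02,-0.4,0,0,0,0,0],[-0.04,-0.8,0,0,0,0,0],[-0.05,-0.96,0,0,0,0,0],[-0.05,-0.96,0,0,0,0,0],[-0.05,-0.96,0,0,0,0,0],[-0.05,-0.96,0,0,0,0,0],[-0.05,-0.96,0,0,0,0,0],[-0.05,-0.96,0,0,0,0,0],[-0.05,-0.96,0,0,0,0,0],[-0.04,-0.8,0,0,0,0,0],[-0.02,-0.4,0,0,0,0,0],[0,0,0,0,0,0,0]]]'

```text
clock: 7.1
eef_pos: [551.0, -188.4, 280.6]
tool_rot: [-3.139, -0.001, -3.105]
force: [-0.3, 0.5, -2.3]
width: 29.5
gripper_force: 59.8
```

Request:
tcp_steps --plan '[[[0,0,0,0,0,0,0],[0,0,0,0,0,0,0],[0,0,0,0,0,0,0]]]'

```text
clock: 7.4
eef_pos: [552.0, -181.6, 281.2]
tool_rot: [3.141, -0.0, -3.096]
force: [0.6, 0.6, -1.6]
width: 29.2
gripper_force: 59.8
```

Run:
```python
from h import *
C1,C2=cam("scene"),cam("side")
p=proj(C1,[509,271,150]).astype(int);q=proj(C2,[509,271,150]).astype(int)
print("band(lifted)",tri(C1,p-[40,60]+np.array([232,233])/5-.4,C2,q-[40,60]+np.array([192,215])/5-.4))
s=ctrl.read_state();print(s["eef_pos"],s["tool_rot"],s["width"])
im=ctrl.get_image("wrist");cv2.imwrite("pics/w3.png",im);np.save("w3.npy",np.r_[s["eef_pos"],s["tool_rot"]])
print(proj(cam("wrist",s),[561,-297,115]))
```

```text
band(lifted) [508.60840196 269.52702138 209.40035446]
[ 552.00115347 -181.62538143  281.18696448] [ 3.14070161e+00 -1.86412494e-04 -3.09584092e+00] 29.19762555530126
[198.07189281 224.53035313]
```

View pics/w3.png

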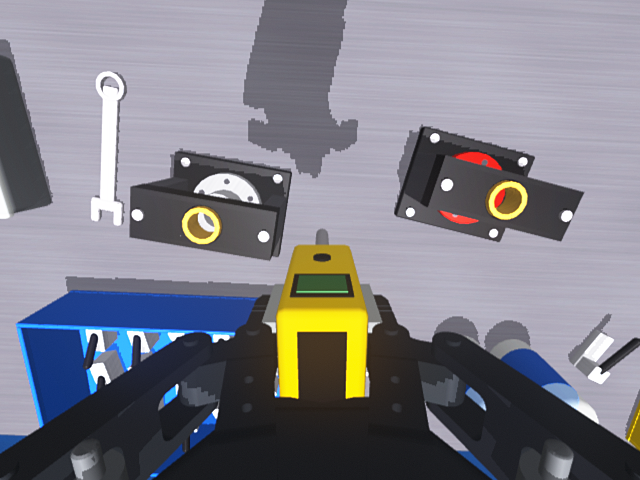

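The wrist view shows the bright hub's bush ring at (201,225), with the rod tip showing at (322,237). I move 50 mm nearer for a second view and triangulate the bush.

In the tool's units: -30 mm is -0.6, -20 mm is -0.4.

Request:
tcp_steps --plan '[[[0,-0.4,0,0,0,0,0],[0,-0.6,0,0,0,0,0],[0,-0.2,0,0,0,0,0],[0,0,0,0,0,0,0],[0,0,0,0,0,0,0],[0,0,0,0,0,0,0],[0,0,0,0,0,0,0]]]'

```text
clock: 8.15
eef_pos: [554.7, -241.8, 281.3]
tool_rot: [3.141, 0.0, -3.096]
force: [0.2, 1.0, -3.1]
width: 29.4
gripper_force: 59.9
```

Create bush.py:
```python
from h import *
s=ctrl.read_state();im2=ctrl.get_image("wrist");cv2.imwrite("pics/w4.png",im2);print(s["eef_pos"],s["tool_rot"])
w=np.load("w3.npy");r=[]
for im,st in((cv2.imread("pics/w3.png"),dict(eef_pos=w[:3],tool_rot=w[3:])),(im2,s)):
    C=cam("wrist",st);g=proj(C,[561,-297,115]);m,l,b=blobs(im,(15,110,60),(35,255,255),100)
    i,q,c=min(b,key=lambda t:np.linalg.norm(t[2]-g))
    # bright outer ring (top face): keep bright part
    mm=((l==i)&(cv2.cvtColor(im,cv2.COLOR_BGR2HSV)[:,:,2]>190)).astype(np.uint8)
    for k in((l==i).astype(np.uint8),mm):
        e=cv2.fitEllipse(max(cv2.findContours(k,0,cv2.CHAIN_APPROX_NONE)[0],key=cv2.contourArea));print(q[:4],e,plane(C,e[0],115).round(1))
    r.append((C,e[0]))
print("bush",tri(*r[0],*r[1]))
```

```bash
python3 bush.py
```

```text
[ 554.72384889 -241.76296729  281.33651901] [ 3.14074618e+00  1.49864761e-04 -3.09637428e+00]
[182 206  40  38] ((201.32940673828125, 224.6428680419922), (37.084774017333984, 39.6153450012207), 112.82890319824219) [ 561.  -293.9  115. ]
[182 206  40  38] ((200.5026397705078, 225.25978088378906), (34.63212966918945, 38.21764373779297), 126.82072448730469) [ 561.6 -294.7  115. ]
[245 206  39  38] ((264.1033935546875, 224.61553955078125), (37.29269027709961, 38.33073425292969), 111.46578216552734) [ 561.  -294.5  115. ]
[245 206  39  38] ((263.8046875, 225.21595764160156), (35.328128814697266, 36.99625015258789), 127.11844635009766) [ 561.6 -294.8  115. ]
bush [ 561.73208865 -294.91408117  114.49712234]
```

In the tool's units: -22.7 mm is -0.454, -15 mm is -0.3.

Request:
tcp_steps --plan '[[[-0.02,-0.3,0,0,0,0,0],[-0.02,-0.454,0,0,0,0,0],[-0.02,-0.3,0,0,0,0,0],[0,0,0,0,0,0,0],[0,0,0.2,0,0,0,0],[0,0,0.2,0,0,0,0],[0,0,0.08,0,0,0,0],[0,0,0,0,0,0,0],[0,0,0,0,0,0,0],[0,0,0,0,0,0,0],[0,0,0,0,0,0,0]]]'

```text
clock: 9.3
eef_pos: [559.9, -295.9, 257.7]
tool_rot: [-3.141, 0.001, -3.098]
force: [-0.7, 0.4, -1.1]
width: 29.1
gripper_force: 59.9
```

Run:
```python
from h import *
s=ctrl.read_state();print(s["eef_pos"],s["tool_rot"],s["force"])
z=[]
for n in("scene","side"):
    im=ctrl.get_image(n);cv2.imwrite(f"pics/{n}2.png",im);C=cam(n);p=proj(C,[561,-295,150]).astype(int);print(n,p)
    z.append(cv2.resize(im[p[1]-35:p[1]+35,p[0]-25:p[0]+25],None,fx=8,fy=8,interpolation=3))
cv2.imwrite("pics/z2.png",np.hstack(z))
```

```text
[ 559.93733646 -295.91341855  257.73137923] [-3.14117891e+00  7.43958652e-04 -3.09828095e+00] [-0.73858281  0.40918337 -1.1424946 ]
scene [257 166]
side [330 319]
```

View pics/z2.png

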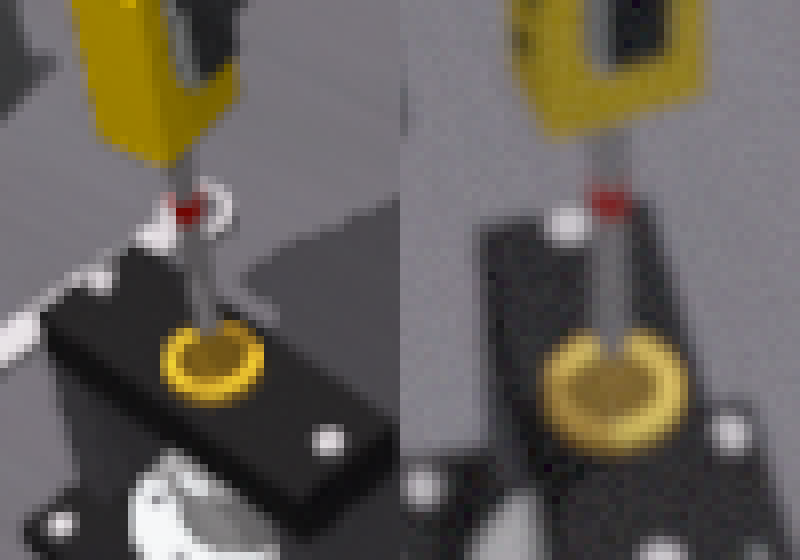

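The rod hangs above the bush: scene crop has the band at (187,210) and bush centre at (212,362); side crop has the band at (610,203) and bush at (614,390). I work out the relative offset.

Run:
```python
from h import *
s=dict(eef_pos=np.array([559.94,-295.91,257.73]),tool_rot=[-3.14118,.00074,-3.09828])
r={}
for n,o,off,bd,tp in(("scene",(257,166),0,(187,210),(209,338)),("side",(330,319),400,(610,203),(613,348))):
    C=cam(n);im=cv2.imread(f"pics/{n}2.png")
    px=lambda c:((c[0]-off)/8+o[0]-25-.44,c[1]/8+o[1]-35-.44)
    # bush from first, unobstructed picture
    im0=cv2.imread(f"pics/{n}0.png");m,l,b=blobs(im0,(15,90,40),(35,255,255),50)
    i,q,c=min(b,key=lambda t:np.linalg.norm(t[2]-proj(C,[561,-297,115])))
    cn=max(cv2.findContours((l==i).astype(np.uint8),0,cv2.CHAIN_APPROX_NONE)[0],key=cv2.contourArea);e=cv2.fitEllipse(cn)
    m,l,b=blobs(im,(0,150,60),(8,255,255),3);m2,l2,b2=blobs(im,(172,120,60),(180,255,255),3)
    bb=[c2.round(1) for _,q2,c2 in b+b2 if np.linalg.norm(c2-px(bd))<4]
    B=plane(C,px(bd),191.1);G=plane(C,e[0],115);print(n,e[0],px(bd),bb,"band",B.round(1),"bush",G.round(1),"diff",(B-G)[:2].round(1))
    r[n]=(C,e[0],px(bd))
a,b=r["scene"],r["side"];G=tri(a[0],a[1],b[0],b[1]);B=tri(a[0],a[2],b[0],b[2]);print("tri bush",G,"band",B,"diff",B-G)
```

```text
scene (257.9776916503906, 175.75111389160156) (254.935, 156.81) [array([255. , 157.2])] band [ 563.9 -294.5  191.1] bush [ 564.6 -295.7  115. ] diff [-0.7  1.2]
side (331.161376953125, 332.3611755371094) (330.81, 308.935) [array([331. , 309.3]), array([330.6, 308.4])] band [ 558.7 -302.3  191.1] bush [ 559.1 -301.1  115. ] diff [-0.3 -1.2]
tri bush [ 560.68059758 -298.21346136  110.77653709] band [ 560.24335784 -298.19282024  186.17145205] diff [-4.37239747e-01  2.06411239e-02  7.53949150e+01]
```

The rod is centred to within about 1 mm and the band is about 75–76 mm above the bush top. I lower it in steps.

In the tool's units: 10 mm is 0.2, 6 mm is 0.12.

Request:
tcp_steps --plan '[[[-0.01,0.012,0,0,0,0,0],[0,0,0.12,0,0,0,0],[0,0,0.2,0,0,0,0],[0,0,0.2,0,0,0,0],[0,0,0.2,0,0,0,0],[0,0,0.2,0,0,0,0],[0,0,0.2,0,0,0,0],[0,0,0.1,0,0,0,0],[0,0,0,0,0,0,0],[0,0,0,0,0,0,0],[0,0,0,0,0,0,0],[0,0,0,0,0,0,0]]]'

```text
clock: 10.6
eef_pos: [560.5, -295.4, 196.8]
tool_rot: [-3.141, 0.001, -3.098]
force: [-0.0, -0.8, -1.9]
width: 29.4
gripper_force: 59.9
```

In the tool's units: 6 mm is 0.12, 3 mm is 0.06.

Request:
tcp_steps --plan '[[[0,0,0.12,0,0,0,0],[0,0,0.12,0,0,0,0],[0,0,0.06,0,0,0,0],[0,0,0,0,0,0,0],[0,0,0,0,0,0,0],[0,0,0,0,0,0,0],[0,0,0,0,0,0,0],[0,0,0,0,0,0,0]]]'

```text
clock: 11.4
eef_pos: [560.3, -295.3, 181.5]
tool_rot: [-3.141, 0.0, -3.098]
force: [0.3, -0.0, -1.8]
width: 29.5
gripper_force: 59.9
```

Run:
```python
from h import *
s=ctrl.read_state();print(s["eef_pos"],s["tool_rot"],s["force"],s["torque"])
z=[]
for n in("scene","side"):
    im=ctrl.get_image(n);cv2.imwrite(f"pics/{n}3.png",im);C=cam(n);p=proj(C,[561,-295,125]).astype(int);print(n,p,abs(proj(C,[561,-295,135])-proj(C,[561,-295,115])))
    z.append(cv2.resize(im[p[1]-22:p[1]+28,p[0]-20:p[0]+20],None,fx=10,fy=10,interpolation=3))
cv2.imwrite("pics/z3.png",np.hstack(z))
```

```text
[ 560.25985393 -295.29813915  181.47101059] [-3.14142534e+00  3.05807035e-04 -3.09837995e+00] [ 0.2996369  -0.02388875 -1.81270993] [ 0.08155766  0.04831037 -0.0176801 ]
scene [258 172] [0.8806246  4.80414925]
side [331 327] [0.10176326 6.09451555]
```

View pics/z3.png

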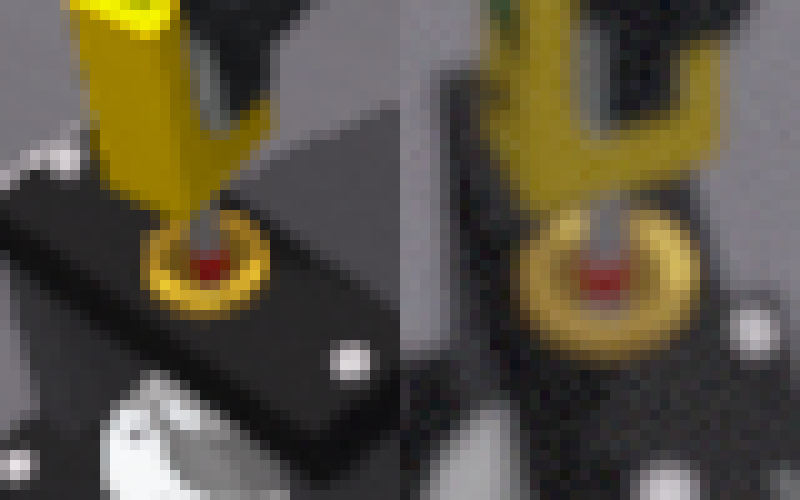

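The red band sits in the middle of the ring in both views: scene (210,265) against ring centre (206,262), side (603,282) against (608,282). The rod is upright and no contact force shows, so I hand it in.

```bash
python3 -c "
from cell import ctrl
print(abs(ctrl.read_state()['qd']).max());print(ctrl.finish_job())"
```

```text
0.0023692365361809966
the job is handed in; nothing more can be done
None
```

The job is handed in at about 11.5 s: the arm holds the gauge upright and still, with its rod through the bright-hub fixture's bush. By the images the rod is centred to about 1 mm and the red band is level with the bush top; no contact force showed, and the arm was not brought down to anything else.

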